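# Find the autosampler's release notch by touch and pop the cover

### The job

Open the autosampler's cover: set a fingertip on the left-hand end (robot's view) of the black strip along the unit's front edge and slide it along the strip to the right until it drops into the hidden release notch. Press the key inside the notch down until the cover is freed, then let go, move clear and wait until the cover has swung fully open. Pick nothing up, and leave everything else on the bench and on the unit where it stands.

Things in the scene. Friction and masses are not known exactly. Their poses are not given: they have to be found in the camera images.
- autosampler: Vial-tray autosampler, a fixed white bench unit 430 mm wide (y), 300 deep (x), 122 high, with a smoky see-through cover over rows of vials. Origin: centre of its underside. x points to its back (away from the robot), y to the left as the robot sees it, z up. The front ledge carries a black strip; white side housings rise 12 mm above the strip at both its ends.
- strip_mid (a point): Middle of the top face of the black strip on the unit's front edge; axes as the unit's. The exposed strip is 280 mm long (140 each way along y), 40 deep (20 each way along x), flat, hard, fixed, its top 110 mm above the bench. The shut cover lies level with it just behind; nothing stands above it or in front at that height. Left of the notch's range it is always whole.
- strip_left_end (a point): Left-hand end (robot's view) of the strip, centre of its top face, 140 mm from strip_mid along y. The hidden notch: 50 mm long, cut through the full 40 mm depth and open to the front, black in black; its centre is anywhere from 40 mm left to 70 mm right of strip_mid, different on each unit. Felt as a sudden drop: the black key in it lies 9 mm below the strip's top.
- release_key (a joint): Release key in the notch: flat rocker pad 44 mm long, 34 deep, hinged behind under the cover, so it tips down at its front. rad: 0 at rest, 0.30 at its stop. The pad's middle sinks about 29 mm per rad (9 mm in all) against a spring, about 5 N at the stop. From about 0.22 the catch frees the cover. It springs back when let go.
- cover (a joint): The smoky cover, 274 mm wide, 206 deep, hinged at its rear edge. rad: 0 shut and caught, 1.0 fully open. Once freed, a strut swings it open by itself in about 3 s with under 2 N; a hand in its way only delays it.
- cover_front (a point): Middle of the cover's front edge, on its top: 22 mm behind the middle line of the strip when shut; it swings up and back.
- leak_bottle: White squeeze bottle with a red label and thin spout, 58 mm across, 187 mm high. Bystander. Origin: centre of its underside.
- solvent_jar: Amber glass jar with a blue cap, 60 mm across, 105 mm high. Bystander. Origin: centre of its underside.
- beaker: Open glass beaker, 64 mm across, 85 mm high. Bystander. Origin: centre of its underside.
- wrench: Steel wrench, 160 mm long, lying on the bench in front of the unit. Bystander.
- screwdriver: Screwdriver, 180 mm long, lying on the bench in front of the unit. Bystander.
- septa_tin: Round aluminium tin with a green band, 45 mm across, 18 mm high, standing on the unit's rear deck behind the cover, 122 mm above the bench. Bystander. Origin: centre of its underside.
- headspace_vial: Glass vial with a metal cap, 23 mm across, 50 mm high, standing on the unit's left side housing, 122 mm above the bench. Bystander. Origin: centre of its underside.

How it is judged:
On the way, in this order (a step that is already met when the one before it is completed fails the run):
1. a fingertip touches the strip at its left-hand end (within 55 mm of the end), the key unpressed (x of the grasp point in the frame of strip_mid between -0.04 and 0.04 m and z of the grasp point in the frame of strip_mid below 0.05 m and contact force between the fingers and anything else above 0.5 N and value of joint release_key below 0.015 rad and y of the grasp point in the frame of strip_mid between 0.085 and 0.155 m), for 0.1 s.
2. still touching the strip, the fingertip has moved along it to the right, the key unpressed (x of the grasp point in the frame of strip_mid between -0.04 and 0.04 m and z of the grasp point in the frame of strip_mid below 0.05 m and contact force between the fingers and anything else above 0.5 N and value of joint release_key below 0.015 rad and y of the grasp point in the frame of strip_mid between -0.12 and 0.078 m), for 0.2 s.
3. the finger presses the key in the notch down past the point where the catch lets go (value of joint release_key above 0.2 rad and contact force between the fingers and anything else above 0.5 N), for 0.05 s.
At the end, for the whole second after the job is handed in: The cover stands fully open (above 0.9 rad), the key has sprung back (below 0.05 rad), and every bystander is upright within 20 mm of where it stood (value of joint cover above 0.9 rad and velocity of joint cover below 0.2 rad/s and value of joint release_key below 0.05 rad and distance of each of leak_bottle, solvent_jar, beaker, wrench, screwdriver, septa_tin, headspace_vial from where it was at the start of the episode below 0.02 m and angle between each of leak_bottle, solvent_jar, beaker, septa_tin, headspace_vial's own z axis and vertical below 0.2 rad); the robot touches nothing.
It fails at once if a bystander is pushed, lifted or carried more than 20 mm (distance of any of leak_bottle, solvent_jar, beaker, wrench, screwdriver, septa_tin, headspace_vial from where it was at the start of the episode above 0.02 m).
It fails at once if a bystander is knocked over (angle between any of leak_bottle, solvent_jar, beaker, septa_tin, headspace_vial's own z axis and vertical above 0.4 rad).
It also fails if it takes over 64 s, if anything falls off the work surface, if the arm or the gripper's body presses on something with over 40 N, if the wrist force passes 120 N, or if a joint passes its speed limit or range.

### The arm

A 6-joint arm with a two-finger parallel gripper is mounted at the origin on the work surface. World frame = base frame: x ahead of the robot, y to its left, z up, the work surface at z = 0. Lengths are in m, angles in rad, forces in N, time in s.
With the tool pointing down it reaches from about 0.375 to 0.925 m from the base axis. Payload 5.7 kg.
Tool frame: the origin (TCP) lies at the very end of the fingers, on their centre line; the grasp point (between the pads) lies 19 mm behind it; z points along the fingers, y is the direction in which the jaws open and shut (so a half turn about z gives the same grasp; the last joint's range is limited). The gripper opens to 85 mm and grips with 20 to 120 N. Pads are 22 mm wide; open, the fingers measure 114 mm over their backs; the gripper's body (76 mm by 85 mm) begins 54 mm behind the grasp point. The pads swing forward as they close: fully open they stand 13 mm farther back than shut.
Start: joints at [-1.225, 0.359, 1.51, -0, 1.272, -0.115], TCP at [0.267, -0.537, 0.21] pointing down, gripper open.
Joint ranges: [-2.97, 2.97], [-1.01, 2.36], [0.21, 2.38], [-0.96, 4.11], [0.2, 2.71], [-2.98, 2.98]. Speed limits (rad/s): [2.39, 2.39, 3.14, 3.14, 3.14, 3.14].

### API

Orientations are given as a unit quaternion [w, x, y, z].
In Python, from workcell import robot gives the robot as it stands.
- The arm moves only by the tool apply_moves, never from a script. Its argument "moves" is one flat list of numbers, 7 for each row, row after row: the shift along the world's x, y, z in mm, then the turn, a rotation vector about the world's x, y, z in rad, then the gripper's target within -1 to 1 (fully open at 1, half-way at 0, shut at -1). In form: [tx, ty, tz, ax, ay, az, jaw, tx, ty, tz, ax, ay, az, jaw, ...]. A call has 1 to 12 rows; each row is the pose to reach, as a shift and turn from the pose measured when the call began; what a row does not reach only later rows make up. A row lasts 1/12 s, in which the tool goes at most 41.7 mm and 7.16 degrees, less where a joint would pass 70% of its speed; a pose out of reach is approached as far as the arm can. A call with a gripper value outside its range is refused whole. The fingers move at their own pace and stop on an object; the grip force is fixed at half the most. Time passes only in rows, so rows that repeat a pose let the fingers close. It gives the time, the measured TCP pose, the force and the opening at its end, in the units of the state.
- robot.state(): the state, without advancing time (a new reading comes with each control period).
- robot.snapshot(name): name is "scene" or "top" or "wrist"; returns a dict with "color" (480x640x3 uint8, blue, green, red), "depth" (480x640 float32, m along the optical axis (not along the pixel's ray), 0 where there is no reading), "fx", "fy", "cx", "cy" (pixels), "extrinsics" (4x4, takes a point from world to camera coordinates); the wrist camera has in their place "hand_eye" (4x4, takes a point from camera to tool coordinates, whose origin is the TCP and whose axes are the flange's). Camera axes: x right, y down, z forward; pixel columns grow to the right and rows downward; lengths in m; the calibration is good to about 2 mm. A picture is of the moment at which its call begins: read the wrist's pose just before it.
- robot.hand_in(): hands the job in, once; it reports no verdict.
The state is a dict: "t": time; "joints": joint angles; "joint_vel": joint speeds; "joint_torque": joint torques, N m; "position": TCP position; "tcp_rot": TCP orientation; "force": force on the tool from outside, world axes, zero at the start; "torque": the same for the moment, N m; "finger_gap": finger opening in m.
Only numpy, scipy, OpenCV 4.12 (cv2) and the standard library are available. Lean on these libraries where they do the work, as an engineer would, in place of code of your own. Each camera call takes 0.05 s, during which the arm holds its last target. There are 200 camera calls.

## Working session

There is one attempt and no reset: what is moved stays moved. The work goes in short steps, Python scripts to look and compute and a tool call to move; the robot and the scene stay as the last step left them, time stands still between calls to the robot, and variables do not carry over. Pictures are saved under pics/ and viewed, about 8 in all and at most 12, crops included, and the job is handed in when it is done.

Besides the shell and the picture viewer there is one more tool, called after "Request:" as name(argument=value, ...), one argument or row to a line, values as JSON. apply_moves: Moves the arm, as the interface text tells. Its arguments: {"type":"object","properties":{"moves":{"type":"array"}},"required":["moves"]}

```bash
mkdir -p pics; cat > h.py <<'E'
from workcell import robot
import numpy as np, cv2
def ray(s,u,v,z):
    E=np.array(s["extrinsics"]);R=E[:3,:3];t=E[:3,3]
    c=-R.T@t; d=R.T@np.array([(u-s["cx"])/s["fx"],(v-s["cy"])/s["fy"],1])
    return c+d*(z-c[2])/d[2]
def cloud(s):
    E=np.array(s["extrinsics"]);R=E[:3,:3];t=E[:3,3]
    v,u=np.mgrid[:480,:640];d=s["depth"]
    P=np.stack([(u-s["cx"])/s["fx"]*d,(v-s["cy"])/s["fy"]*d,d],-1)
    return (P-t)@R
E
python3 - <<'E'
from h import *
print(robot.state())
for n in("scene","top"):
    s=robot.snapshot(n);cv2.imwrite(f"pics/{n}0.png",s["color"]);np.save(n,s,allow_pickle=True)
    print(n,s["fx"],np.array(s["extrinsics"]).round(3).tolist())
E
```

```text
{'t': 0.0, 'joints': array([-1.22510445e+00,  3.59451024e-01,  1.51142430e+00,  1.77544452e-05,
        1.27251058e+00, -1.15083250e-01]), 'joint_vel': array([ 1.84852185e-04,  2.04499698e-03, -9.70012540e-05,  1.19252012e-03,
        3.02101286e-04, -2.08100877e-03]), 'joint_torque': array([ 1.95168250e-03, -5.27609110e+01, -2.78621507e+01, -2.96625676e-04,
        1.31259364e-02,  1.03293067e-05]), 'position': array([ 0.26655065, -0.53674606,  0.20958886]), 'tcp_rot': array([-8.91646481e-04,  9.73578173e-01,  2.28352222e-01, -9.47291636e-05]), 'force': array([0.43705852, 0.31403406, 0.91844482]), 'torque': array([-0.00570929,  0.02339856,  0.03787786]), 'finger_gap': 0.08555000698499395}
scene 532.3508193374025 [[-0.571, 0.821, 0.014, 0.31], [0.51, 0.367, -0.778, -0.202], [-0.644, -0.437, -0.628, 1.575], [0.0, 0.0, 0.0, 1.0]]
top 527.2418239965626 [[-0.028, -1.0, 0.005, 0.017], [-0.99, 0.027, -0.14, 0.588], [0.14, -0.009, -0.99, 1.391], [0.0, 0.0, 0.0, 1.0]]
```

View pics/top0.png

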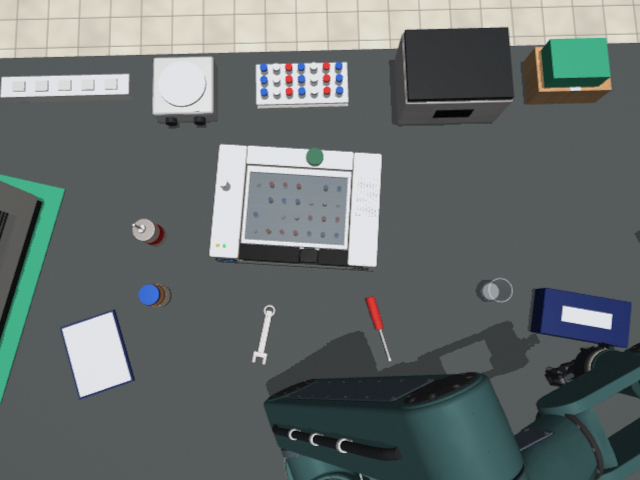

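View pics/scene0.png

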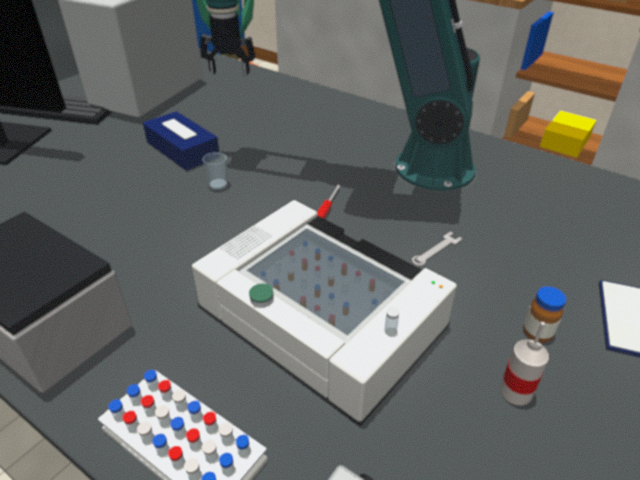

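The top view shows the unit at px (210–382, 145–268). Its black strip runs from about (240,253) to (348,258), with the notch perhaps at columns 300–318. The vial is at (226,187) and the tin at (315,157). The scene view agrees. Next I'll measure the strip and look at a zoomed crop.

```bash
python3 - <<'E'
from h import *
s=np.load("top.npy",allow_pickle=True).item()
c=s["color"][235:275,205:385];cv2.imwrite("pics/crop.png",cv2.resize(c,None,fx=4.4,fy=4.4,interpolation=cv2.INTER_NEAREST))
P=cloud(s);g=s["color"].max(2)
m=((g<70)&(abs(P[...,2]-.11)<.006)).astype(np.uint8);m[:235]=0;m[275:]=0;m[:,:205]=0;m[:,390:]=0
n,l,st,ce=cv2.connectedComponentsWithStats(m);print([(x.tolist()) for x in st[1:] if x[4]>20])
v,u=np.nonzero(m);Q=np.array([ray(s,a,b,.11)[:2] for a,b in zip(u,v)],np.float32)
r=cv2.minAreaRect(Q);print(r,cv2.boxPoints(r))
# white top outline at z=.122
w=((g>150)&(P[...,2]>.1)&(P[...,2]<.14)).astype(np.uint8);w[:,:200]=0;w[:,390:]=0;w[:140]=0;w[275:]=0
v,u=np.nonzero(w);Q=np.array([ray(s,a,b,.122)[:2] for a,b in zip(u,v)],np.float32)
r=cv2.minAreaRect(Q);print(r,cv2.boxPoints(r))
for b in(245,250,255,260,265): print(b,[round(float(P[b,a,2]),3) for a in range(230,365,6)])
E
```

```text
[[239, 243, 61, 20, 894], [319, 249, 30, 17, 415]]
((0.5394055843353271, 0.06744088232517242), (0.30836257338523865, 0.04096752405166626), 84.44973754882812) [[ 0.5041056  -0.08403639]
 [ 0.54488105 -0.08799873]
 [ 0.57470554  0.21891816]
 [ 0.5339301   0.2228805 ]]
((0.6706792116165161, 0.06931762397289276), (0.42693230509757996, 0.29790785908699036), 84.78231811523438) [[ 0.5029299  -0.12971815]
 [ 0.79960334 -0.15680987]
 [ 0.8384285   0.2683534 ]
 [ 0.5417551   0.2954451 ]]
245 [0.123, 0.126, 0.109, 0.108, 0.108, 0.106, 0.112, 0.086, 0.107, 0.105, 0.11, 0.111, 0.109, 0.112, 0.112, 0.111, 0.11, 0.109, 0.107, 0.107, 0.126, 0.121, 0.123]
250 [0.122, 0.122, 0.115, 0.109, 0.104, 0.106, 0.109, 0.111, 0.112, 0.109, 0.107, 0.112, 0.102, 0.102, 0.101, 0.111, 0.107, 0.112, 0.115, 0.112, 0.123, 0.118, 0.12]
255 [0.122, 0.121, 0.109, 0.11, 0.109, 0.106, 0.107, 0.11, 0.107, 0.111, 0.112, 0.11, 0.101, 0.1, 0.098, 0.117, 0.11, 0.112, 0.115, 0.112, 0.117, 0.122, 0.119]
260 [0.085, 0.076, 0.076, 0.087, 0.098, 0.106, 0.107, 0.107, 0.108, 0.108, 0.11, 0.109, 0.098, 0.099, 0.105, 0.106, 0.105, 0.114, 0.114, 0.108, 0.117, 0.123, 0.121]
265 [0.0, 0.001, 0.001, -0.0, -0.001, 0.001, 0.002, -0.001, 0.004, 0.011, 0.022, 0.027, 0.034, 0.049, 0.055, 0.066, 0.081, 0.092, 0.105, 0.105, 0.12, 0.115, 0.117]
```

View pics/crop.png

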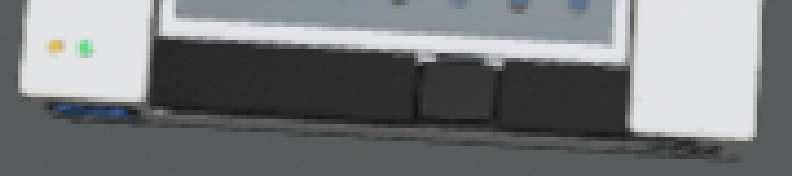

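The crop shows the notch's pad at crop columns 417–500 and the strip's ends at columns 150 and 630. I'll convert these to world points and then move.

```bash
python3 - <<'E'
from h import *
s=np.load("top.npy",allow_pickle=True).item()
f=lambda a,b:ray(s,205+a/4.4-.4,235+b/4.4-.4,.11)[:2]
L,R=f(150,72),f(630,100);print("ends",L,R,np.linalg.norm(L-R),"mid",(L+R)/2,"dir",(L-R)/np.linalg.norm(L-R))
print("front/back L",f(150,107),f(155,37)," R",f(628,135),f(628,66))
a,b=f(417,90),f(500,94);m=(L+R)/2;d=(L-R)/np.linalg.norm(L-R);print("notch",(a-m)@d,(b-m)@d)
print("bottle",ray(s,147,226,.187),"vial",ray(s,226,187,.172))
E
```

```text
ends [0.55401503 0.22149792] [ 0.52970598 -0.05882101] 0.2813709868235252 mid [0.54186051 0.08133845] dir [0.086395   0.99626096]
front/back L [0.53343101 0.22161898] [0.57460519 0.21844736]  R [ 0.50921833 -0.05693959] [ 0.54975622 -0.05834564]
notch -0.015960475424993605 -0.06456932829119777
bottle [0.61217444 0.43292827 0.187     ] vial [0.70825053 0.24267398 0.172     ]
```

Request:
apply_moves(
  moves=[287,757,-10,0,0,-0.552,-1,287,757,-10,0,0,-0.552,-1,287,757,-10,0,0,-0.552,-1,287,757,-10,0,0,-0.552,-1,287,757,-10,0,0,-0.552,-1,287,757,-10,0,0,-0.552,-1,287,757,-10,0,0,-0.552,-1,287,757,-10,0,0,-0.552,-1,287,757,-10,0,0,-0.552,-1,287,757,-10,0,0,-0.552,-1,287,757,-10,0,0,-0.552,-1,287,757,-10,0,0,-0.552,-1],
)

```text
t: 1.1
position: [0.4433, -0.0689, 0.2037]
tcp_rot: [-0.001, 0.999, -0.046, 0.0]
force: [1.3, -0.2, 0.8]
finger_gap: 0.0002
```

Request:
apply_moves(
  moves=[104.5,265,-20,0,0,0,-1,104.5,265,-20,0,0,0,-1,104.5,265,-20,0,0,0,-1,104.5,265,-20,0,0,0,-1,104.5,265,-20,0,0,0,-1,104.5,265,-20,0,0,0,-1,104.5,265,-20,0,0,0,-1,104.5,265,-20,0,0,0,-1,104.5,265,-70,0,0,0,-1,104.5,265,-70,0,0,0,-1,104.5,265,-70,0,0,0,-1,104.5,265,-70,0,0,0,-1],
)

```text
t: 2.1
position: [0.5468, 0.1953, 0.1333]
tcp_rot: [-0.0, 0.999, -0.046, -0.001]
force: [0.5, 0.9, 0.3]
finger_gap: -0.0002
```

```bash
python3 - <<'E'
from h import *
st=robot.state();print(st["t"],st["position"],st["force"])
s=robot.snapshot("wrist");cv2.imwrite("pics/w1.png",s["color"])
s=robot.snapshot("scene");cv2.imwrite("pics/s1.png",cv2.resize(s["color"][160:400,180:480],None,fx=2.5,fy=2.5))
E
```

```text
2.1 [0.546789   0.19531513 0.13328704] [0.54300057 0.91783201 0.33785364]
```

View pics/w1.png

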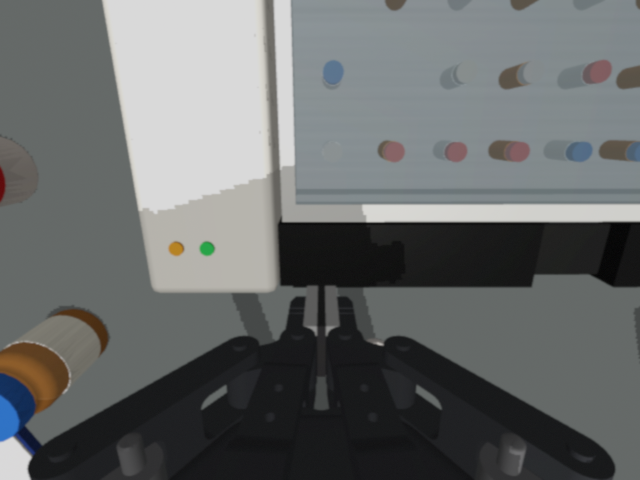

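View pics/s1.png

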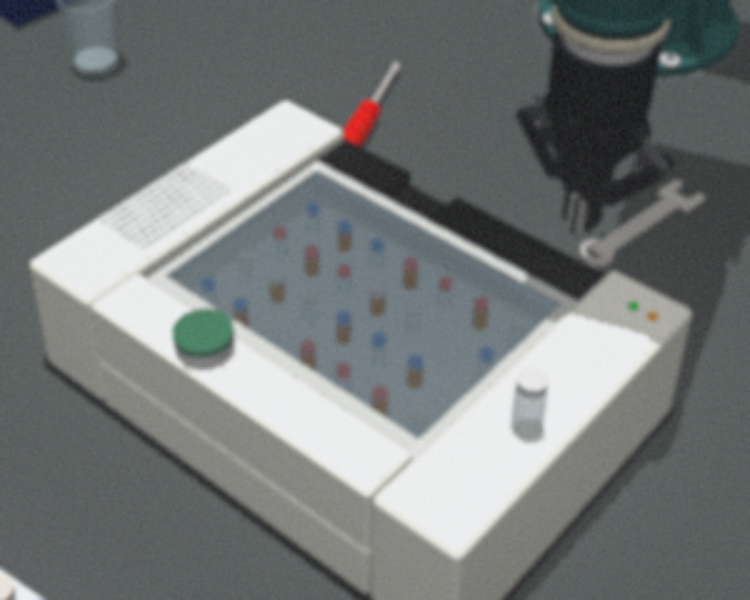

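The wrist view shows the strip's left end at (279, 222–287), the fingertip at (322,287) and the notch from about column 533. The scene crop agrees. I'll check the strip's position by casting rays from the wrist view.

```bash
python3 - <<'E'
from h import *
from scipy.spatial.transform import Rotation as Ro
st=robot.state();s=robot.snapshot("wrist");H=np.array(s["hand_eye"]);q=st["tcp_rot"]
R=Ro.from_quat([q[1],q[2],q[3],q[0]]).as_matrix();p=st["position"]
W=np.eye(4);W[:3,:3]=R;W[:3,3]=p;s["extrinsics"]=np.linalg.inv(W@H)
mid=np.array([.5415,.0813]);X=np.array([.996,-.089]);Y=np.array([.089,.996])
for n,u,v in(("Lback",281,222),("Lfront",281,287),("notchL",541,222),("notchLf",533,287)):
    w=ray(s,u,v,.11)[:2];print(n,w,(w-mid)@X,(w-mid)@Y)
print("tcp",(p[:2]-mid)@X,(p[:2]-mid)@Y,p[2],s["depth"][255,400])
E
```

```text
Lback [0.57854582 0.21522342] 0.024978453645848255 0.13668480492706397
Lfront [0.53734466 0.22058003] -0.016534640496101954 0.138353088574221
notchL [0.56454509 0.06492485] 0.02441029754914548 -0.01425863437064881
notchLf [0.52295361 0.06552421] -0.017068161679821132 -0.01736331170069635
tcp -0.0030996254457518416 0.11451407005485967 0.13495729613598692 0.20042533
```

Request:
apply_moves(
  moves=[0,0,-8,0,0,0,-1,0,0,-14,0,0,0,-1,0,0,-18,0,0,0,-1,0,0,-20,0,0,0,-1,0,0,-21,0,0,0,-1,0,0,-22,0,0,0,-1,0,0,-23,0,0,0,-1,0,0,-24,0,0,0,-1,0,0,-24,0,0,0,-1],
)

```text
t: 3.0
position: [0.5488, 0.1958, 0.1111]
tcp_rot: [-0.001, 0.999, -0.046, 0.001]
force: [0.3, -0.2, -0.7]
finger_gap: 0.0003
```

Request:
apply_moves(
  moves=[-1,0,-0.5,0,0,0,-1,-1,0,-1,0,0,0,-1,-1,0,-1.5,0,0,0,-1,-1,0,-2,0,0,0,-1,-1,0,-2,0,0,0,-1],
)

```text
t: 3.42
position: [0.5478, 0.1958, 0.1091]
tcp_rot: [-0.001, 0.999, -0.046, 0.001]
force: [-1.0, -0.3, -0.4]
finger_gap: 0.0002
```

Request:
apply_moves(
  moves=[0,0,-0.5,0,0,0,-1,0,0,-1,0,0,0,-1,0,0,-1.5,0,0,0,-1,0,0,-1.5,0,0,0,-1],
)

```text
t: 3.75
position: [0.5477, 0.1958, 0.1074]
tcp_rot: [-0.001, 0.999, -0.046, 0.001]
force: [-0.1, -0.5, 0.0]
finger_gap: 0.0002
```

Request:
apply_moves(
  moves=[0,0,-0.5,0,0,0,-1,0,0,-1,0,0,0,-1,0,0,-1.5,0,0,0,-1,0,0,-1.5,0,0,0,-1],
)

```text
t: 4.08
position: [0.5477, 0.1957, 0.1058]
tcp_rot: [-0.001, 0.999, -0.046, 0.001]
force: [0.2, -0.2, -0.4]
finger_gap: -0.0004
```

There's still no contact 4 mm below the nominal top, so I'll look before going lower.

```bash
python3 - <<'E'
from h import *
print(robot.state()["position"],robot.state()["force"])
s=robot.snapshot("wrist")["color"];t=robot.snapshot("scene")["color"]
a=cv2.resize(s[200:400,220:470],(500,400));b=cv2.resize(t[200:300,330:450],(480,400))
cv2.imwrite("pics/c2.png",np.vstack([cv2.convertScaleAbs(np.hstack([a[:, :400],b[:, :400]]),alpha=2)]))
E
```

```text
[0.54766417 0.19574069 0.10579773] [ 0.21416547 -0.18431061 -0.44354087]
```

View pics/c2.png

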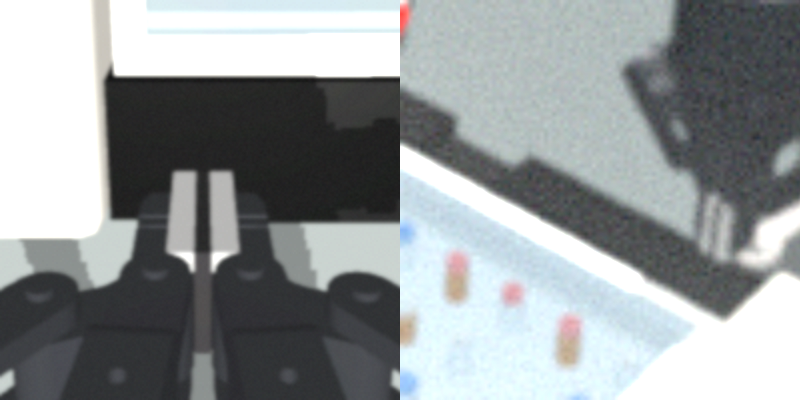

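The fingertip (wrist crop about (203,170)) is over the middle of the strip (rows 80–218), so it's well placed. The height reading must be a few mm off, so I'll keep going in small steps.

Request:
apply_moves(
  moves=[0,0,-0.5,0,0,0,-1,0,0,-1,0,0,0,-1,0,0,-1.5,0,0,0,-1,0,0,-2,0,0,0,-1,0,0,-2,0,0,0,-1],
)

```text
t: 4.6
position: [0.5476, 0.1957, 0.1038]
tcp_rot: [-0.001, 0.999, -0.046, 0.001]
force: [0.1, -0.2, -0.6]
finger_gap: 0.0001
```

```bash
python3 - <<'E'
from h import *
from scipy.spatial.transform import Rotation as Ro
st=robot.state();s=robot.snapshot("wrist");H=np.array(s["hand_eye"]);q=st["tcp_rot"];print(H.round(4).tolist(),st["joint_torque"])
W=np.eye(4);W[:3,:3]=Ro.from_quat([q[1],q[2],q[3],q[0]]).as_matrix();W[:3,3]=st["position"];s["extrinsics"]=np.linalg.inv(W@H)
P=cloud(s)
t=np.linalg.inv(H)[:3,3];print("TCP pixel",s["fx"]*t[0]/t[2]+s["cx"],s["fy"]*t[1]/t[2]+s["cy"],t[2])
for v in range(240,340,6):print(v,[(P[v,u,0].round(3),P[v,u,2].round(4)) for u in(290,312,332,370)])
w=P[230:330,340:440,2];print("strip z median",np.median(w[(s["color"][230:330,340:440].max(2)<60)]))
E
```

```text
[[-0.0009, -0.9532, -0.3023, 0.0775], [1.0, -0.001, 0.0003, 0.001], [-0.0006, -0.3023, 0.9532, -0.1628], [0.0, 0.0, 0.0, 1.0]] [-4.72567161e-03 -5.34712386e+01 -2.29556894e+01  8.65099108e-03
 -3.90373450e-02 -9.84744770e-05]
TCP pixel 319.13995183678657 284.5274940618642 0.17860108465029811
240 [(np.float64(0.575), np.float64(0.1063)), (np.float64(0.574), np.float64(0.1061)), (np.float64(0.573), np.float64(0.1064)), (np.float64(0.572), np.float64(0.1079))]
246 [(np.float64(0.572), np.float64(0.1089)), (np.float64(0.572), np.float64(0.1114)), (np.float64(0.571), np.float64(0.1097)), (np.float64(0.569), np.float64(0.1097))]
252 [(np.float64(0.57), np.float64(0.1104)), (np.float64(0.568), np.float64(0.1086)), (np.float64(0.567), np.float64(0.1087)), (np.float64(0.566), np.float64(0.1093))]
258 [(np.float64(0.566), np.float64(0.1092)), (np.float64(0.565), np.float64(0.1091)), (np.float64(0.564), np.float64(0.109)), (np.float64(0.562), np.float64(0.109))]
264 [(np.float64(0.563), np.float64(0.1087)), (np.float64(0.562), np.float64(0.1101)), (np.float64(0.561), np.float64(0.1095)), (np.fl
[... 1391 characters left out ...]
np.float64(0.555), np.float64(0.149)), (np.float64(0.559), np.float64(0.1562)), (np.float64(0.558), np.float64(0.1558)), (np.float64(0.461), np.float64(-0.001))]
324 [(np.float64(0.555), np.float64(0.1534)), (np.float64(0.559), np.float64(0.1605)), (np.float64(0.558), np.float64(0.1607)), (np.float64(0.455), np.float64(-0.001))]
330 [(np.float64(0.56), np.float64(0.1656)), (np.float64(0.561), np.float64(0.1673)), (np.float64(0.559), np.float64(0.1653)), (np.float64(0.448), np.float64(-0.001))]
336 [(np.float64(0.56), np.float64(0.1687)), (np.float64(0.56), np.float64(0.169)), (np.float64(0.558), np.float64(0.1682)), (np.float64(0.442), np.float64(-0.0012))]
strip z median 0.10930509482414552
```

Depth shows the front of the fingertips still around z≈0.127, so the shut tips end well above the reported TCP. I'll keep descending slowly until I feel contact.

Request:
apply_moves(
  moves=[0,0,-1,0,0,0,-1,0,0,-2,0,0,0,-1,0,0,-3,0,0,0,-1,0,0,-4,0,0,0,-1,0,0,-5,0,0,0,-1,0,0,-6,0,0,0,-1,0,0,-7,0,0,0,-1,0,0,-8,0,0,0,-1,0,0,-8,0,0,0,-1],
)

```text
t: 5.4
position: [0.5475, 0.1957, 0.0956]
tcp_rot: [-0.001, 0.999, -0.046, 0.001]
force: [-0.6, 0.7, 0.7]
finger_gap: -0.0
```

Request:
apply_moves(
  moves=[0,0,-0.5,0,0,0,-1,0,0,-1,0,0,0,-1,0,0,-1.5,0,0,0,-1,0,0,-2,0,0,0,-1,0,0,-2.5,0,0,0,-1,0,0,-3,0,0,0,-1,0,0,-3,0,0,0,-1],
)

```text
t: 5.98
position: [0.5474, 0.1957, 0.0924]
tcp_rot: [-0.001, 0.999, -0.046, 0.001]
force: [0.0, 0.2, -0.4]
finger_gap: -0.0003
```

```bash
python3 - <<'E'
from h import *
from scipy.spatial.transform import Rotation as Ro
st=robot.state();s=robot.snapshot("wrist");H=np.array(s["hand_eye"]);q=st["tcp_rot"]
W=np.eye(4);W[:3,:3]=Ro.from_quat([q[1],q[2],q[3],q[0]]).as_matrix();W[:3,3]=st["position"];s["extrinsics"]=np.linalg.inv(W@H)
P=cloud(s);print(st["force"],st["position"])
print([(v,P[v,312,0].round(3),P[v,312,2].round(4),P[v,332,2].round(4)) for v in range(280,310,2)])
b=np.vstack([robot.snapshot("scene")["color"][200:300,330:450]]);cv2.imwrite("pics/c3.png",np.hstack([cv2.resize(s["color"][230:330,260:380],(400,333)),cv2.resize(b,(400,333))])*2)
E
```

```text
[ 0.00859843  0.21179002 -0.43147006] [0.54743389 0.19568295 0.09244842]
[(280, np.float64(0.559), np.float64(0.1104), np.float64(0.1092)), (282, np.float64(0.557), np.float64(0.1089), np.float64(0.1098)), (284, np.float64(0.556), np.float64(0.1087), np.float64(0.1089)), (286, np.float64(0.559), np.float64(0.1171), np.float64(0.118)), (288, np.float64(0.558), np.float64(0.1187), np.float64(0.1195)), (290, np.float64(0.559), np.float64(0.1212), np.float64(0.1219)), (292, np.float64(0.559), np.float64(0.1233), np.float64(0.1236)), (294, np.float64(0.559), np.float64(0.1256), np.float64(0.1252)), (296, np.float64(0.559), np.float64(0.1269), np.float64(0.128)), (298, np.float64(0.558), np.float64(0.1279), np.float64(0.1288)), (300, np.float64(0.559), np.float64(0.1315), np.float64(0.1306)), (302, np.float64(0.558), np.float64(0.1316), np.float64(0.1313)), (304, np.float64(0.558), np.float64(0.133), np.float64(0.1341)), (306, np.float64(0.559), np.float64(0.1358), np.float64(0.1359)), (308, np.float64(0.559), np.float64(0.1373), np.float64(0.1379))]
```

The tip edge tracks at TCP + 23.5 mm, so contact should come at TCP z≈0.086.

Request:
apply_moves(
  moves=[0,0,-1,0,0,0,-1,0,0,-2,0,0,0,-1,0,0,-3,0,0,0,-1,0,0,-4,0,0,0,-1,0,0,-4.5,0,0,0,-1,0,0,-5,0,0,0,-1,0,0,-5,0,0,0,-1],
)

```text
t: 6.67
position: [0.5475, 0.1957, 0.0891]
tcp_rot: [-0.001, 0.999, -0.046, 0.001]
force: [-4.1, -1.4, 13.1]
finger_gap: 0.0003
```

Request:
apply_moves(
  moves=[0,0,-0.3,0,0,0,-1,0,0,-0.6,0,0,0,-1,0,0,-1,0,0,0,-1,0,0,-1,0,0,0,-1],
)

```text
t: 7.0
position: [0.5478, 0.1958, 0.0891]
tcp_rot: [-0.001, 0.999, -0.046, 0.001]
force: [-2.9, -0.5, 11.0]
finger_gap: 0.0001
```

Contact: 11–13 N at z=0.089. Sliding right along the strip.

Request:
apply_moves(
  moves=[-0.7,-8,-0.7,0,0,0,-1,-1.4,-16,-0.7,0,0,0,-1,-2.1,-24,-0.7,0,0,0,-1,-2.8,-32,-0.7,0,0,0,-1,-3.6,-40,-0.7,0,0,0,-1,-4.3,-48,-0.7,0,0,0,-1,-5,-56,-0.7,0,0,0,-1,-5.7,-64,-0.7,0,0,0,-1,-6.4,-72,-0.7,0,0,0,-1,-7.1,-80,-0.7,0,0,0,-1,-7.8,-88,-0.7,0,0,0,-1,-8.5,-95,-0.7,0,0,0,-1],
)

```text
t: 8.0
position: [0.5407, 0.1012, 0.0892]
tcp_rot: [-0.002, 0.999, -0.046, 0.003]
force: [-0.2, 4.0, 6.5]
finger_gap: 0.0
```

Request:
apply_moves(
  moves=[-0.4,-5,-0.9,0,0,0,-1,-0.9,-10,-0.9,0,0,0,-1,-1.3,-15,-0.9,0,0,0,-1,-1.8,-20,-0.9,0,0,0,-1,-2.2,-25,-0.9,0,0,0,-1,-2.7,-30,-0.9,0,0,0,-1],
)

```text
t: 8.5
position: [0.5395, 0.0719, 0.0892]
tcp_rot: [-0.003, 0.999, -0.047, 0.004]
force: [1.1, 3.9, 7.7]
finger_gap: 0.0
```

Request:
apply_moves(
  moves=[-0.6,-3,-1,0,0,0,-1,-1.2,-6,-1,0,0,0,-1,-1.8,-9,-1,0,0,0,-1,-2.4,-12,-1,0,0,0,-1,-3,-15,-1,0,0,0,-1,-3.5,-18,-1,0,0,0,-1],
)

```text
t: 9.0
position: [0.5357, 0.0535, 0.0879]
tcp_rot: [-0.003, 0.999, -0.047, 0.004]
force: [-0.8, -0.8, 0.3]
finger_gap: 0.0003
```

Request:
apply_moves(
  moves=[-0.2,-2,-1,0,0,0,-1,-0.4,-4,-1,0,0,0,-1,-0.5,-6,-1,0,0,0,-1,-0.5,-6,-1,0,0,0,-1],
)

```text
t: 9.33
position: [0.535, 0.0471, 0.0866]
tcp_rot: [-0.003, 0.999, -0.047, 0.004]
force: [0.7, 0.6, -0.0]
finger_gap: 0.0001
```

The finger dropped: force went to 0 and z fell, at strip y≈−0.03. I'll centre on the notch and press the key.

Request:
apply_moves(
  moves=[-0.5,-5,-1,0,0,0,-1,-0.5,-5,-3,0,0,0,-1,-0.5,-5,-5,0,0,0,-1,-0.5,-5,-6.5,0,0,0,-1,-0.5,-5,-8,0,0,0,-1,-0.5,-5,-9.5,0,0,0,-1,-0.5,-5,-11,0,0,0,-1,-0.5,-5,-11,0,0,0,-1],
)

```text
t: 10.0
position: [0.531, 0.0424, 0.075]
tcp_rot: [-0.003, 0.999, -0.047, 0.001]
force: [-7.6, -0.7, 7.2]
finger_gap: -0.0
```

Request:
apply_moves(
  moves=[0,0,-1,0,0,0,-1,0,0,-2,0,0,0,-1,0,0,-3,0,0,0,-1,0,0,-4,0,0,0,-1,0,0,-4,0,0,0,-1],
)

```text
t: 10.42
position: [0.5283, 0.0427, 0.0707]
tcp_rot: [-0.003, 0.999, -0.046, -0.002]
force: [-6.5, -0.0, 9.2]
finger_gap: -0.0002
```

Request:
apply_moves(
  moves=[-2,0,8,0,0,0,-1,-6,0,25,0,0,0,-1,-30,2,50,0,0,0,-1,-60,4,60,0,0,0,-1,-90,6,75,0,0,0,-1,-110,8,90,0,0,0,-1,-110,8,110,0,0,0,-1,-110,8,120,0,0,0,-1,-110,8,120,0,0,0,-1],
)

```text
t: 11.17
position: [0.4204, 0.0507, 0.1934]
tcp_rot: [-0.003, 0.999, -0.046, 0.001]
force: [0.1, 0.3, -0.7]
finger_gap: -0.0002
```

```bash
python3 - <<'E'
from h import *
print(robot.state()["position"],robot.state()["force"])
cv2.imwrite("pics/s4.png",robot.snapshot("scene")["color"])
E
```

```text
[0.42035591 0.05073017 0.19336726] [ 0.1325624   0.28715399 -0.70858814]
```

View pics/s4.png

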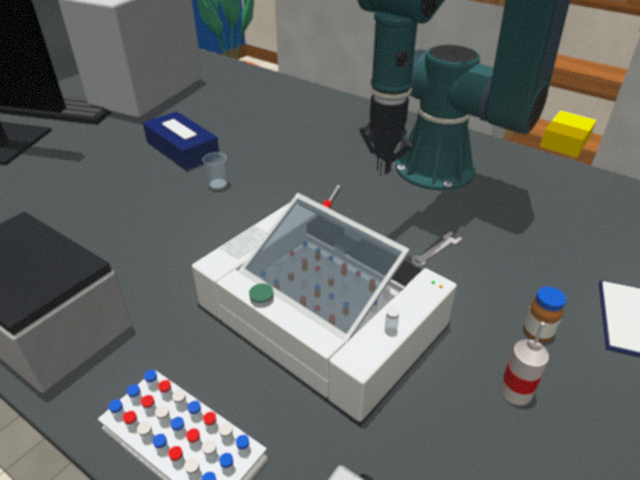

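The scene view shows the cover opening, with its front edge from (298,197) to (405,252), the arm clear and the bystanders in place. I'll wait for it to open fully.

Request:
apply_moves(
  moves=[0,0,0,0,0,0,-1,0,0,0,0,0,0,-1,0,0,0,0,0,0,-1,0,0,0,0,0,0,-1,0,0,0,0,0,0,-1,0,0,0,0,0,0,-1,0,0,0,0,0,0,-1,0,0,0,0,0,0,-1,0,0,0,0,0,0,-1,0,0,0,0,0,0,-1,0,0,0,0,0,0,-1,0,0,0,0,0,0,-1],
)

```text
t: 12.22
position: [0.4198, 0.0507, 0.1921]
tcp_rot: [-0.003, 0.999, -0.046, 0.0]
force: [0.5, -0.3, -0.1]
finger_gap: 0.0001
```

Request:
apply_moves(
  moves=[0,0,0,0,0,0,-1,0,0,0,0,0,0,-1,0,0,0,0,0,0,-1,0,0,0,0,0,0,-1,0,0,0,0,0,0,-1,0,0,0,0,0,0,-1,0,0,0,0,0,0,-1,0,0,0,0,0,0,-1,0,0,0,0,0,0,-1,0,0,0,0,0,0,-1,0,0,0,0,0,0,-1,0,0,0,0,0,0,-1],
)

```text
t: 13.22
position: [0.4198, 0.0507, 0.1921]
tcp_rot: [-0.003, 0.999, -0.046, 0.0]
force: [0.4, -0.0, -0.0]
finger_gap: 0.0001
```

Request:
apply_moves(
  moves=[0,0,0,0,0,0,-1,0,0,0,0,0,0,-1,0,0,0,0,0,0,-1,0,0,0,0,0,0,-1,0,0,0,0,0,0,-1,0,0,0,0,0,0,-1,0,0,0,0,0,0,-1,0,0,0,0,0,0,-1,0,0,0,0,0,0,-1,0,0,0,0,0,0,-1,0,0,0,0,0,0,-1,0,0,0,0,0,0,-1],
)

```text
t: 14.22
position: [0.4198, 0.0507, 0.1921]
tcp_rot: [-0.003, 0.999, -0.046, 0.0]
force: [0.5, -0.1, 0.3]
finger_gap: 0.0001
```

Request:
apply_moves(
  moves=[0,0,0,0,0,0,-1,0,0,0,0,0,0,-1,0,0,0,0,0,0,-1,0,0,0,0,0,0,-1,0,0,0,0,0,0,-1,0,0,0,0,0,0,-1,0,0,0,0,0,0,-1,0,0,0,0,0,0,-1,0,0,0,0,0,0,-1,0,0,0,0,0,0,-1,0,0,0,0,0,0,-1,0,0,0,0,0,0,-1],
)

```text
t: 15.22
position: [0.4198, 0.0507, 0.1921]
tcp_rot: [-0.003, 0.999, -0.046, 0.0]
force: [0.3, -0.1, -0.9]
finger_gap: 0.0001
```

```bash
python3 - <<'E'
from h import *
s=robot.snapshot("scene");cv2.imwrite("pics/s5.png",s["color"]);s0=np.load("scene.npy",allow_pickle=True).item()
for r in range(0,2):
  d=cv2.absdiff(s["color"],s0["color"]).max(2)
for n,(u0,u1,v0,v1) in dict(bottle=(495,555,330,410),jar=(520,570,285,338),beaker=(195,235,148,195),tin=(245,278,280,310),vial=(382,402,305,338)).items(): print(n,np.mean(d[v0:v1,u0:u1]>50).round(3))
E
```

```text
bottle 0.0
jar 0.0
beaker 0.0
tin 0.009
vial 0.029
```

View pics/s5.png

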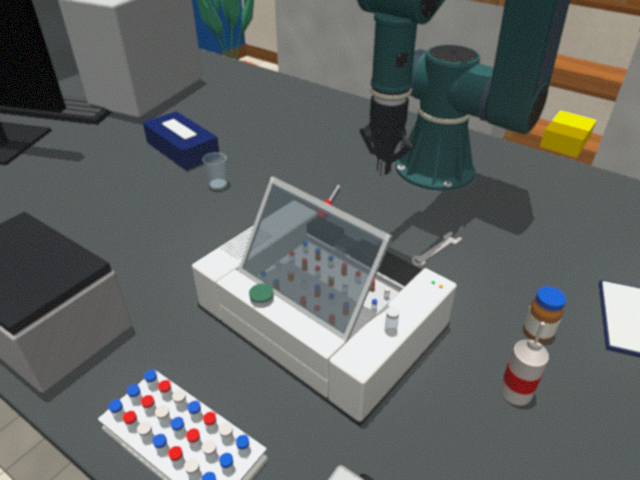

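The cover stands steeply open, with its front edge from (272,180) to (388,235). I'll wait one more second and check the angle and that it has stopped.

Request:
apply_moves(
  moves=[0,0,0,0,0,0,-1,0,0,0,0,0,0,-1,0,0,0,0,0,0,-1,0,0,0,0,0,0,-1,0,0,0,0,0,0,-1,0,0,0,0,0,0,-1,0,0,0,0,0,0,-1,0,0,0,0,0,0,-1,0,0,0,0,0,0,-1,0,0,0,0,0,0,-1,0,0,0,0,0,0,-1,0,0,0,0,0,0,-1],
)

```text
t: 16.27
position: [0.4198, 0.0507, 0.1921]
tcp_rot: [-0.003, 0.999, -0.046, 0.0]
force: [-0.2, 0.9, 0.2]
finger_gap: -0.0002
```

```bash
python3 - <<'E'
from h import *
s=robot.snapshot("scene");o=cv2.imread("pics/s5.png")
d=cv2.absdiff(s["color"],o).max(2)[160:340,230:410];print("changed px",(d>50).sum(),"cover")
P=cloud(s);m=P[170:260,255:400].reshape(-1,3);m=m[(m[:,2]>.15)&(m[:,0]>.5)]
print("front edge height",np.percentile(m[:,2],[90,99]),"sin angle~",(np.percentile(m[:,2],99)-.11)/.206)
E
```

```text
changed px 0 cover
front edge height [0.27468017 0.28127492] sin angle~ 0.8314316675904073
```

sin ≈ 0.83 gives an angle of about 0.98 rad, and the cover has stopped. Handing in.

```bash
python3 -c "
from workcell import robot
print(robot.hand_in())"
```

```text
the job is handed in; nothing more can be done
None
```

The cover is open and I handed the job in at about 16 s of the 64 s allowed; no verdict is reported.

**What I did:** With the gripper shut, I touched the strip about 26 mm in from its left end. I slid right at about 6–13 N of vertical force until the finger dropped at strip y ≈ −0.03 m. I centred on the notch, pressed the key with about 9 N and backed off to the front and up.

**Last checks:**
- **Cover:** its front edge is about 0.28 m high, which gives an opening of about 0.98 rad. Two pictures a second apart showed no change.
- **Bystanders:** the bottle, jar and beaker showed no change from the first scene image, and the tin and vial only slight pixel changes. I checked the wrench and screwdriver by eye only.
- **Arm:** it is clear of everything and the force reads about zero.
- **Key:** I did not measure its spring-back directly; the finger is clear of it.

**Disagreement:** The fingers first touched the strip with the TCP reading z = 0.089 m, although the strip's top is at 0.110 m. The shut fingertips therefore end about 21 mm behind the reported TCP (wrist depth suggested 23.5 mm), so I used the contact force to set the height. While I pressed the key there was also an unexplained sideways force of about 7 N toward the robot, possibly the tipping key or the rising cover; it ended when I let go.

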